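Lock the chuck ring and put the pin spanner back behind its keeper

ROBOT

A 7-joint arm with a two-finger parallel gripper is mounted at the origin on the work surface. World frame = base frame: x ahead of the robot, y to its left, z up, the work surface at z = 0. Lengths are in mm, angles in rad, forces in N, time in s.
With the tool pointing down it reaches from about 425 to 875 mm from the base axis. Payload 8.4 kg.
Tool frame: the origin (TCP) lies on the centre line of the jaws, within the pads' length; the fingertips stand 11 mm ahead of it and the grasp point (between the pads) lies 8 mm behind it; z points along the fingers, y is the direction in which the jaws open and shut (so a half turn about z gives the same grasp; the last joint's range is limited). The gripper opens to 87 mm and grips with 3 to 60 N. Pads are 19 mm wide; open, the fingers measure 117 mm over their backs; the gripper's body (75 mm by 190 mm) begins 51 mm behind the grasp point.
Start: joints at [1.204, 0.333, 0.04, 1.465, -0.013, 1.343, -0.059], TCP at [171.975, -626.808, 233.546] pointing down, gripper open.
Joint ranges: [-2.58, 2.58], [-0.38, 2.09], [-1.3, 1.39], [0.25, 2.4], [-1.5, 4.64], [0.08, 2.09], [-2.65, 2.65]. Speed limits (rad/s): [2.22, 2.22, 2.79, 2.79, 3.14, 3.14, 3.14].

INTERFACE

Orientations are given as [roll, pitch, yaw] about the fixed x, y, z axes, in that order (R = Rz(yaw) Ry(pitch) Rx(roll)).
In Python, from plant import sense, snapshot, job_done, find_in gives the robot as it stands.
- The arm moves only by the tool apply_moves, never from a script. Its argument "increments" is a list that holds one entry, the list of rows, each a list of 6 numbers: the shift along the tool's x, y, z in units of 25 mm (1.0 is 25 mm), then the turn, a rotation vector about the tool's x, y, z in units of 5 degrees (1.0 is 5 degrees). In form: [[[x, y, z, wx, wy, wz], ...]]. A call has 1 to 8 rows; each row is the pose to reach, as a shift and turn from the pose commanded when the call began, along the tool's axes at that moment; what a row does not reach only later rows make up. A row lasts 1/12 s, in which the tool goes at most 41.7 mm and 7.16 degrees, less where a joint would pass 70% of its speed; a pose out of reach is approached as far as the arm can. A call with a gripper value outside its range is refused whole. "jaw" is the closure, from -1 (fully open) to 1 (shut), set as the call begins (left out, the last holds). The fingers move at their own pace and stop on an object; "squeeze" is the grip in N (left out, the last holds). Time passes only in rows, so rows that repeat a pose let the fingers close. It gives the time, the measured TCP pose, the force and the opening at its end, in the units of the state.
- sense(): the state, without advancing time (a new reading comes with each control period).
- snapshot(name): name is "scene" or "top" or "wrist"; returns a dict with "frame" (384x512x3 uint8, red, green, blue), "mtx" (3x3 intrinsics, pixels), "pose" (4x4, takes a point from camera to world coordinates). Camera axes: x right, y down, z forward; pixel columns grow to the right and rows downward; lengths in mm; the calibration is good to about 2 mm. A picture is of the moment at which its call begins. There is no depth.
- job_done(): hands the job in, once; it reports no verdict.
Trained networks look in a picture, given as the dict that the camera call returned (one of the last four; its "shot" number tells which), for a name from the list of things; names that differ only in an ending like _2 or _b are one class to them, and where a whole thing is asked for, a point or a joint stands for the part that bears it (a point fixed in the world has none). Each returns a list of dicts, best first, with "p" (0 to 1); they miss things now and then, are a little off and sometimes report something else, mostly with a low value. They report only what shows in the picture. A call takes as long as a camera call. They do not tell look-alikes from the thing itself.
- find_in(picture, thing): "centre" ([x, y, z] in mm, in the coordinates of the camera as it stood for that picture, good to about 4 mm: the middle of the surface that is visible of it).
The state is a dict: "time_s": time; "qpos": joint angles; "joint_vel": joint speeds; "joint_efforts": joint torques, N m; "eef_pos": TCP position; "orientation": TCP orientation; "ft_force": force on the tool from outside, world axes, zero at the start; "wrist_torque": the same for the moment, N m; "width": finger opening in mm.
Only numpy, scipy, OpenCV 4.12 (cv2) and the standard library are available. Lean on these libraries where they do the work, as an engineer would, in place of code of your own. Each camera call takes 0.05 s, during which the arm holds its last target. There are 200 camera calls.

TASK

Take the red-handled two-pin spanner out of the blue parking block, set both of its prongs into the two holes of the chuck's aluminium lock ring, and turn the ring with it clockwise (seen from above) all the way to its stop. Then hang the spanner by its eye on the peg of the yellow stand: push the eye along the peg past the orange gravity keeper until the keeper has dropped shut again behind it, and let go so that the spanner hangs free and still. Turn the ring with the spanner only, not with the fingers, and leave the other things where they are.

Things in the scene. Friction and masses are not known exactly. Their poses are not given: they have to be found in the camera images.
- spanner: Upright two-pin spanner, 169 mm tall, 0.45 kg, flat in its y-z plane; a half turn about z changes nothing. Origin midway between the prong tips, z up. Dark bar 20 (x) x 90 (y) mm at z = 14 to 34, stem 14 x 18 mm up to z = 66, then the eye, then the red grip plate. Starts upright in the blue block's pocket, prong tips 8 mm above the table; pull it straight up by 40 mm or more to free it
- spanner_eye (a point): Centre of the spanner's round steel eye, at z = 92 mm above the prong tips. The hole runs along the spanner's x, 40 mm in diameter; the eye's bar is 10 mm thick (60 mm outside)
- spanner_grip (a point): Middle of the red grip plate, at z = 148 mm above the prong tips. The plate is 12 mm thick (spanner's x), 36 mm wide (y), from z = 121 to 169 mm. Gripped here from above across its thickness, the fingers stay clear of the eye
- spanner_prong_a (a point): Tip of the prong at the spanner's y = +30 mm. Prongs are steel, 10 mm in diameter, 14 mm long below the bar, tapered to 7 mm at the tip
- spanner_prong_b (a point): Tip of the prong at the spanner's y = -30 mm
- park_block: blue fixed parking block, 46 (x) x 116 (y) x 40 mm high, with an open pocket 30 x 100 mm; origin at the centre of its underside on the table; the spanner stands in it with its y along the block's y
- chuck: black fixed round chuck body, 132 mm across, 50 mm high, origin at the centre of its underside on the table, with an orange mark on its top edge; the lock ring sits on it
- ring_center (a point): Centre of the lock ring's flat top face, 72 mm above the table, on the turning axis; its axes turn with the ring: z up, the holes lie on its y axis, an orange mark on its +x rim. The ring is aluminium, 104 mm across, 22 mm thick. The two holes are 14 mm in diameter and 18 mm deep, 30 mm either side of the centre
- ring_hole_a (a point): mouth of the hole at the ring's +y, on the top face
- ring_hole_b (a point): mouth of the hole at the ring's -y, on the top face
- lock_ring (a joint): Angle of the ring, rad: grows clockwise seen from above, starts between 0 and 0.5, hard stop at 1.3 (locked; the ring's orange mark then meets the chuck's). Stiff (0.12 N m), stays where left. The prongs have 2 mm of play all round in the holes, so the spanner leads the ring by up to about 0.07 rad
- hook: Fixed yellow stand on a dark base 150 (x) x 90 (y) x 12 mm; origin on the table under the peg. A steel peg 14 mm in diameter runs level along its x at z = 150 mm, from the free tip at x = -53 to the root at x = +45 mm on an upright post 20 x 30 mm, 160 mm high. Nothing stands above or before the peg. Hung, the eye's centre lies 13 mm below the peg's axis
- peg_tip (a point): end of the peg, on its axis, 150 mm above the table
- peg_root (a point): root of the peg, on its axis, at the post's face
- keeper_pivot (a point): the keeper's pivot pin, on the peg's axis 8 mm behind the tip; its x runs along the peg towards the root
- keeper (a joint): Angle of the orange gravity keeper, rad: flap 9 x 5 x 44 mm (40 g) hanging from the pivot, 0 = straight down (shut). Its lower end swings only inwards, to the root, up to 1.3, and drops back by itself. An eye pushed along the peg, its centre 0 to 10 mm below the peg's axis, lifts it; it drops shut once the eye's centre is 50 mm past the pivot (58 is good; root at 90)
- blank_disc: bystander, leave alone: aluminium disc, 56 mm across, 24 mm high; origin at its underside
- black_block: bystander, leave alone: black machined block, 50 x 45 x 40 mm; origin at its underside
- sleeve: bystander, leave alone: brass sleeve, 52 mm across, 45 mm high; origin at its underside
- wrench: bystander, leave alone: open wrench lying flat, 170 mm long; origin at its underside
- screwdriver: bystander, leave alone: screwdriver lying flat, 190 mm long; origin at its underside
- coolant_bottle: bystander, leave alone: white bottle with a blue cap, 70 mm across, 160 mm high; origin at its underside
- parts_bin: bystander, leave alone: blue open bin, 200 x 140 x 80 mm; origin at its underside
Mind the look-alikes: they are no part of the job. Of the things that look like the spanner, the middle-sized one is meant.

How it is judged (in metres and radians):
On the way, in this order (a step that is already met when the one before it is completed fails the run):
1. both prongs of the spanner are in the lock ring's holes before the ring is turned (z of each of spanner_prong_a, spanner_prong_b in the frame of ring_center below -0.009 m and horizontal distance between spanner and ring_center below 0.006 m and angle between the y axis of spanner and the y axis of ring_center, either way round below 0.25 rad and value of joint lock_ring below 0.7 rad), for 0.1 s.
2. the ring has been turned to its stop with both prongs in the holes (z of each of spanner_prong_a, spanner_prong_b in the frame of ring_center below -0.009 m and horizontal distance between spanner and ring_center below 0.006 m and angle between the y axis of spanner and the y axis of ring_center, either way round below 0.25 rad and value of joint lock_ring above 1.2 rad), for 0.1 s.
3. the eye is on the peg and lifts the keeper (x of spanner_eye in the frame of keeper_pivot between 0.005 and 0.088 m and y of spanner_eye in the frame of keeper_pivot between -0.012 and 0.012 m and z of spanner_eye in the frame of keeper_pivot between -0.017 and 0.013 m and value of joint keeper above 0.4 rad).
At the end, for the whole second after the job is handed in: The lock ring is at its stop (angle above 1.2 rad of 1.3); the spanner hangs still and free from the peg by its eye (eye centre 9 to 17 mm below the peg's axis, within 12 mm sideways, upright within 10 degrees), between the keeper and the post; the keeper hangs shut (below 0.15 rad) (x of spanner_eye in the frame of keeper_pivot between 0.006 and 0.088 m and y of spanner_eye in the frame of keeper_pivot between -0.012 and 0.012 m and z of spanner_eye in the frame of keeper_pivot between -0.017 and 0.013 m and z of spanner_eye in the frame of keeper_pivot below -0.009 m and value of joint keeper below 0.15 rad and value of joint lock_ring above 1.2 rad and angle between spanner's own z axis and vertical below 0.17 rad and linear speed of spanner below 0.03 m/s and angular speed of spanner below 0.3 rad/s); the robot touches nothing.
It fails at once if the ring is touched with the fingers (more than 2 N) (contact force between the fingers and lock_ring above 2 N).
It fails at once if a bystander is shifted by more than 30 mm (distance of any of blank_disc, black_block, sleeve, wrench, screwdriver, coolant_bottle, parts_bin from where it was at the start of the episode above 0.03 m).
It also fails if it takes over 72 s, if anything falls off the work surface, if the arm or the gripper's body presses on something with over 40 N, if the wrist force passes 120 N, or if a joint passes its speed limit or range.

## Working session

There is one attempt and no reset: what is moved stays moved. The work goes in short steps, Python scripts to look and compute and a tool call to move; the robot and the scene stay as the last step left them, time stands still between calls to the robot, and variables do not carry over. Pictures are saved under pics/ and viewed, about 8 in all and at most 12, crops included, and the job is handed in when it is done.

Besides the shell and the picture viewer there is one more tool, called after "Request:" as name(argument=value, ...) on one line, values as JSON. apply_moves: Moves the arm, as the interface text tells. Its arguments: {"type":"object","properties":{"increments":{"type":"array","items":{"type":"array","items":{"type":"array","items":{"type":"number"}}}},"jaw":{"type":"number"},"squeeze":{"type":"number"}},"required":["increments"]}

```bash
mkdir -p pics; ls; cat > h.py <<'E'
import numpy as np, cv2
from plant import sense, snapshot, job_done, find_in
from scipy.spatial.transform import Rotation as R
def w(pic,c): return (pic["pose"]@np.r_[c,1])[:3]
def px(pic,c):
    q=pic["mtx"]@np.asarray(c); return (q[:2]/q[2]).round(0)
def proj(pic,W):
    W=np.atleast_2d(W); c=(np.linalg.inv(pic["pose"])@np.c_[W,np.ones(len(W))].T)[:3]
    q=pic["mtx"]@c; return (q[:2]/q[2]).T
def ray(pic,uv):
    d=pic["pose"][:3,:3]@np.linalg.inv(pic["mtx"])@np.r_[uv,1]; return pic["pose"][:3,3],d/np.linalg.norm(d)
def atz(pic,uv,z):
    o,d=ray(pic,uv); return o+d*(z-o[2])/d[2]
def save(name,im): cv2.imwrite("pics/"+name,im[:,:,::-1])
E
python3 - <<'E'
from h import *
s=sense();print(s)
a=snapshot("scene");b=snapshot("top");
save("scene0.png",a["frame"]);save("top0.png",b["frame"])
for p in (a,b):
  print(p["pose"].round(2).tolist(),p["mtx"].tolist())
  for t in ["spanner","spanner_eye","spanner_grip","park_block","chuck","ring_center","ring_hole_a","hook","peg_tip","peg_root","keeper_pivot","keeper"]:
    print(t,[(w(p,r["centre"]).round(0).tolist(),px(p,r["centre"]).tolist(),round(r["p"],2)) for r in find_in(p,t)])
E
```

```text
pics
{'time_s': 0.0, 'qpos': array([ 1.20380138,  0.3339119 ,  0.03984729,  1.46633245, -0.0134061 ,
        1.343319  , -0.05853132]), 'joint_vel': array([-0.00029445,  0.00019472,  0.00034914, -0.00113154, -0.00051105,
       -0.00041106, -0.00063537]), 'joint_efforts': array([ 2.16934874e-03, -6.56339192e+01,  1.33604296e+00, -4.03802276e+01,
       -5.97848534e-02,  4.44393698e-02,  1.39235799e-04]), 'eef_pos': array([ 171.85204124, -626.36329139,  232.62832782]), 'orientation': array([-3.13989063e+00,  1.00717188e-04,  2.67769362e-01]), 'ft_force': array([-0.6186757 ,  0.19703685, -0.77669705]), 'wrist_torque': array([-0.01384824,  0.01975316, -0.08124702]), 'width': 87.34301497195628}
[[-0.03, 0.78, -0.63, 1446.6], [1.0, 0.02, -0.02, 58.04], [-0.0, -0.63, -0.78, 1247.57], [0.0, 0.0, 0.0, 1.0]] [[459.07796444233054, 0.0, 260.68143101325865], [0.0, 459.07796444233054, 193.93434429475735], [0.0, 0.0, 1.0]]
spanner [([349.0, 285.0, 104.0], [338.0, 156.0], 0.92), ([553.0, 232.0, 82.0], [325.0, 206.0], 0.91), ([665.0, 229.0, 51.0], [325.0, 241.0], 0.69)]
spanner_eye [([551.0, 225.0, 
[... 1573 characters left out ...]
, 253.0], 0.9), ([544.0, 234.0, 76.0], [196.0, 190.0], 0.89), ([659.0, 231.0, 49.0], [200.0, 158.0], 0.65)]
park_block [([536.0, 222.0, 42.0], [201.0, 194.0], 0.7)]
chuck [([566.0, 30.0, 69.0], [258.0, 185.0], 0.8)]
ring_center [([573.0, 27.0, 74.0], [259.0, 183.0], 0.57)]
ring_hole_a [([570.0, 30.0, 75.0], [259.0, 184.0], 0.72)]
hook [([580.0, -261.0, 9.0], [343.0, 186.0], 0.7)]
peg_tip [([576.0, -261.0, 16.0], [344.0, 187.0], 0.57)]
peg_root [([577.0, -262.0, 13.0], [344.0, 187.0], 0.98), ([374.0, 149.0, 26.0], [221.0, 243.0], 0.45), ([543.0, 228.0, 72.0], [198.0, 190.0], 0.2)]
keeper_pivot [([573.0, -262.0, 12.0], [344.0, 188.0], 0.62)]
keeper [([573.0, 31.0, 74.0], [258.0, 182.0], 0.23)]
```

View pics/scene0.png

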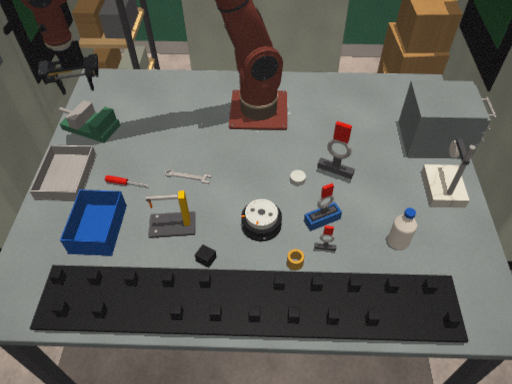

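View pics/top0.png

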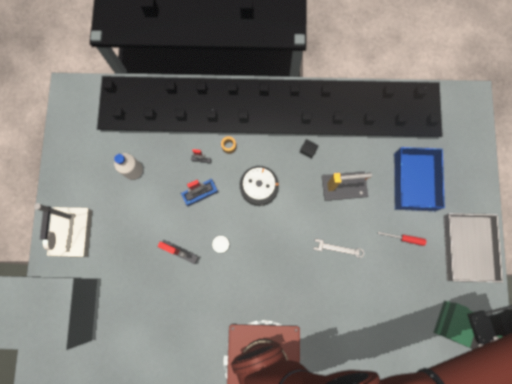

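Candidates for the spanner (scene pixels): a large free-standing one at (339,150), a middle one in the blue block at (323,205) and a small one at (326,240). I choose the middle one, since it's the one in the blue block. The hook's post is at (184,207), with the peg pointing left towards −y and its tip at about (150,203). The ring is at (262,213). I'm moving to look at the hook on the way.

Request:
apply_moves(increments=[[[17, -8, -6, 0, 0, -9], [17, -8, -6, 0, 0, -9], [17, -8, -6, 0, 0, -9], [17, -8, -6, 0, 0, -9], [17, -8, -6, 0, 0, -9], [17, -8, -6, 0, 0, -9], [17, -8, -6, 0, 0, -9], [17, -8, -6, 0, 0, -9]]])

```text
time_s: 1.97
eef_pos: [414.3, -418.9, 335.9]
orientation: [3.141, 0.0, 1.056]
ft_force: [1.2, -1.0, 0.0]
width: 87.0
```

```bash
cat >> h.py <<'E'
def rel(x,y,z,yaw,s=None):
    "tool-frame increments to reach world TCP x,y,z and yaw (deg), tool down"
    s=s or sense(); Rc=R.from_euler("xyz",s["orientation"]); 
    d=Rc.inv().apply(np.array([x,y,z])-s["eef_pos"])/25
    t=(Rc.inv()*R.from_euler("xyz",[np.pi,0,np.radians(yaw)])).as_rotvec(degrees=True)/5
    print("rel",d.round(2),t.round(2))
E
python3 - <<'E'
from h import *
s=sense();p=snapshot("wrist");save("w1.png",p["frame"])
print(p["mtx"][0,0]); Rc=R.from_euler("xyz",s["orientation"]).as_matrix(); print((Rc.T@(p["pose"][:3,3]-s["eef_pos"])).round(1),(Rc.T@p["pose"][:3,:3]).round(2))
print(proj(p,[[580,-261,150],[545,230,100],[571,29,72]]))
rel(480,-300,420,75)
E
```

```text
316.51754195850236
[  76.2    0.4 -150.9] [[-0.   -0.96 -0.28]
 [ 1.   -0.    0.  ]
 [-0.   -0.28  0.96]]
[[ 329.67180602  -65.30672347]
 [ -49.13920889 -749.45402386]
 [ 162.31041163 -347.50812225]]
rel [ 5.05 -0.14 -3.24] [ 0.06 -0.03 -2.81]
```

View pics/w1.png

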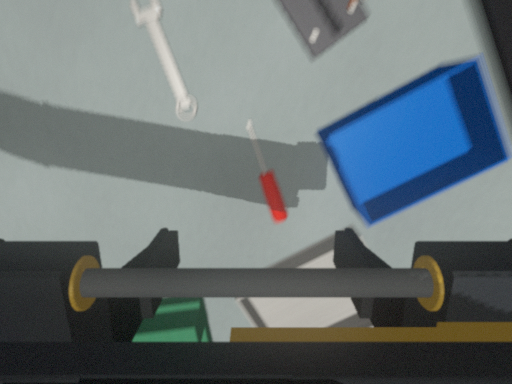

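The wrist view shows the hook's base at the top edge (320,20), the bin at right and the gripper across the bottom. I'm moving on so the hook is in view.

Request:
apply_moves(increments=[[[6.5, 1, -2, 0, 0, -3], [6.5, 1, -2, 0, 0, -3], [6.5, 1, -2, 0, 0, -3], [6.5, 1, -2, 0, 0, -3], [6.5, 1, -2, 0, 0, -3], [6.5, 1, -2, 0, 0, -3]]])

```text
time_s: 2.52
eef_pos: [517.7, -288.3, 385.9]
orientation: [3.14, -0.001, 1.321]
ft_force: [-0.3, -1.0, -0.2]
width: 87.3
```

```bash
python3 - <<'E'
from h import *
import pickle
s=sense();p=snapshot("wrist");save("w2.png",p["frame"]);pickle.dump(p,open("w2.pkl","wb"))
print(s["eef_pos"],s["orientation"])
for t in ["hook","peg_tip","peg_root","keeper_pivot","keeper"]:
    print(t,[(w(p,r["centre"]).round(0).tolist(),px(p,r["centre"]).tolist(),round(r["p"],2)) for r in find_in(p,t)])
rel(540,0,370,93)
E
```

```text
[ 517.66131014 -288.27737118  385.91431616] [ 3.13964195e+00 -8.65593569e-04  1.32095183e+00]
hook [([578.0, -263.0, 13.0], [288.0, 125.0], 0.82)]
peg_tip [([576.0, -260.0, 12.0], [286.0, 124.0], 0.83)]
peg_root [([579.0, -263.0, 12.0], [288.0, 125.0], 0.88)]
keeper_pivot [([581.0, -260.0, 12.0], [289.0, 123.0], 0.63)]
keeper []
rel [11.59 -2.    0.58] [-0.01  0.   -3.56]
```

View pics/w2.png

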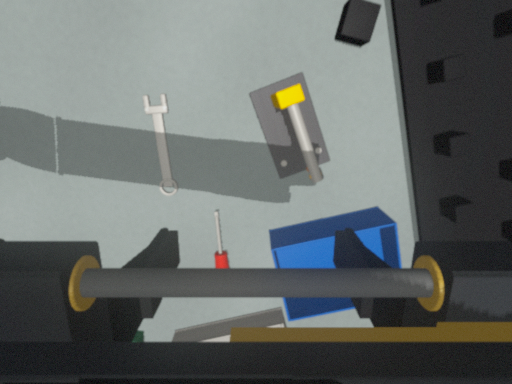

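The hook's post top is at (290,97). The peg runs from (296,108) to its tip at (319,181), and the base corners are at (250,94), (301,73), (329,161) and (280,179). Next I go to the ring.

Request:
apply_moves(increments=[[[10.8, -1, 1, 0, 0, -3.5], [10.8, -1, 1, 0, 0, -3.5], [10.8, -1, 1, 0, 0, -3.5], [10.8, -1, 1, 0, 0, -3.5], [10.8, -1, 1, 0, 0, -3.5], [10.8, -1, 1, 0, 0, -3.5], [10.8, -1, 1, 0, 0, -3.5], [10.8, -1, 1, 0, 0, -3.5]]])

```text
time_s: 3.48
eef_pos: [559.4, -18.1, 359.6]
orientation: [-3.142, -0.002, 1.628]
ft_force: [-0.6, 1.3, -0.1]
width: 87.1
```

```bash
python3 - <<'E'
from h import *
import pickle
q=pickle.load(open("w2.pkl","rb"))
for n,uv,z in [("tip",(319,181),150),("root",(296,108),150),("posttop",(290,97),160)]+[("base",c,12) for c in [(250,94),(301,73),(329,161),(280,179)]]: print(n,atz(q,uv,z).round(1))
s=sense();p=snapshot("wrist");save("w3.png",p["frame"]);pickle.dump(p,open("w3.pkl","wb"))
print(s["eef_pos"],s["orientation"])
for t in ["spanner","spanner_eye","park_block","chuck","ring_center"]:
    print(t,[(w(p,r["centre"]).round(0).tolist(),px(p,r["centre"]).tolist(),round(r["p"],2)) for r in find_in(p,t)])
rel(480,200,370,113)
E
```

```text
tip [ 590.1 -327.1  150. ]
root [ 580.9 -233.2  150. ]
posttop [ 575.7 -219.3  160. ]
base [ 531.  -201.1   12. ]
base [ 615.6 -190.6   12. ]
base [ 632.2 -337.4   12. ]
base [ 545.6 -347.3   12. ]
[559.37820769 -18.07128433 359.63535899] [-3.14150405e+00 -2.15351687e-03  1.62770452e+00]
spanner []
spanner_eye [([376.0, 144.0, 22.0], [132.0, 31.0], 0.57)]
park_block [([566.0, 178.0, 36.0], [270.0, 9.0], 0.73)]
chuck [([568.0, 29.0, 71.0], [264.0, 124.0], 0.65), ([369.0, -175.0, 3.0], [142.0, 235.0], 0.23)]
ring_center [([570.0, 25.0, 70.0], [266.0, 128.0], 0.82)]
rel [ 9.18 -2.76 -0.41] [-0.    0.   -4.07]
```

View pics/w3.png

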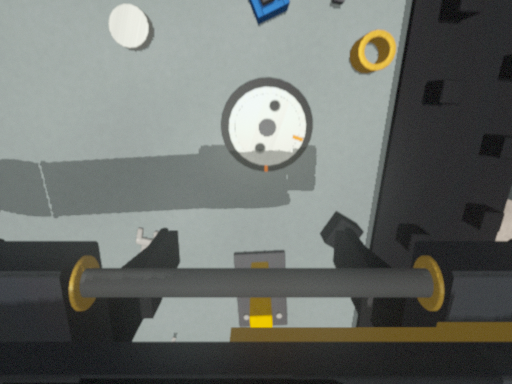

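The ring centre is at (267,127), its holes at (275,105) and (260,148), its orange mark at (297,138) and the chuck mark at (266,168). That leaves about 65° clockwise to go. Next I look at the spanner.

Request:
apply_moves(increments=[[[6.2, 0, 0, 0, 0, -4], [6.2, 0, 0, 0, 0, -4], [6.2, 0, 0, 0, 0, -4], [6.2, 0, 0, 0, 0, -4], [6.2, 0, 0, 0, 0, -4], [6.2, 0, 0, 0, 0, -4]]])

```text
time_s: 4.28
eef_pos: [551.7, 131.8, 360.1]
orientation: [3.141, -0.0, 1.972]
ft_force: [0.0, -0.4, 0.1]
width: 87.2
```

```bash
python3 - <<'E'
from h import *
import pickle
q=pickle.load(open("w3.pkl","rb"))
g=q["frame"].astype(int); m=((g.max(2)<130)&(g.max(2)-g.min(2)<40)).astype(np.uint8); m[:, :215]=0;m[:,320:]=0;m[:70]=0;m[180:]=0
n,l,st,c=cv2.connectedComponentsWithStats(m)
for i in range(1,n):
  if st[i,4]>15: print("blob",st[i],c[i].round(1),atz(q,c[i],72).round(1))
hsv=cv2.cvtColor(q["frame"],cv2.COLOR_RGB2HSV); o=cv2.inRange(hsv,(5,120,100),(22,255,255)); o[:, :215]=0;o[:,320:]=0;o[:70]=0;o[180:]=0
n,l,st,c=cv2.connectedComponentsWithStats(o)
for i in range(1,n):
  if st[i,4]>5: print("orange",st[i],c[i].round(1),atz(q,c[i],72).round(1),atz(q,c[i],50).round(1))
s=sense();p=snapshot("wrist");save("w4.png",p["frame"]);pickle.dump(p,open("w4.pkl","wb"))
print(s["eef_pos"],s["orientation"])
for t in ["spanner","spanner_eye","spanner_grip","park_block","chuck"]:
    print(t,[(w(p,r["centre"]).round(0).tolist(),px(p,r["centre"]).tolist(),round(r["p"],2)) for r in find_in(p,t)])
E
```

```text
blob [ 215   78  101  102 3267] [268.7 142.2] [575.    5.8  72. ]
blob [271 101   8   9  57] [274.4 105.3] [579.3  55.1  72. ]
blob [256 144   8   8  52] [259.5 147.8] [562.9  -2.5  72. ]
orange [293 136   9   5  20] [297.3 137.8] [613.8  14.   72. ] [616.8  11.9  50. ]
orange [264 166   4   5  20] [265.5 168. ] [573.  -30.5  72. ] [573.9 -34.9  50. ]
[551.65484032 131.82193144 360.06009524] [ 3.14144486e+00 -2.36623957e-04  1.97153297e+00]
spanner [([543.0, 225.0, 107.0], [280.0, 91.0], 0.69), ([662.0, 230.0, 55.0], [356.0, 123.0], 0.67), ([332.0, 247.0, 51.0], [135.0, 8.0], 0.62)]
spanner_eye [([543.0, 227.0, 105.0], [280.0, 89.0], 0.87), ([661.0, 228.0, 55.0], [355.0, 124.0], 0.63), ([331.0, 242.0, 48.0], [133.0, 13.0], 0.63)]
spanner_grip [([660.0, 234.0, 50.0], [355.0, 119.0], 0.89), ([541.0, 229.0, 106.0], [280.0, 87.0], 0.81), ([335.0, 243.0, 45.0], [138.0, 14.0], 0.76)]
park_block [([543.0, 221.0, 36.0], [275.0, 95.0], 0.72)]
chuck [([566.0, 39.0, 69.0], [241.0, 219.0], 0.87), ([539.0, 225.0, 105.0], [277.0, 89.0], 0.21)]
```

View pics/w4.png

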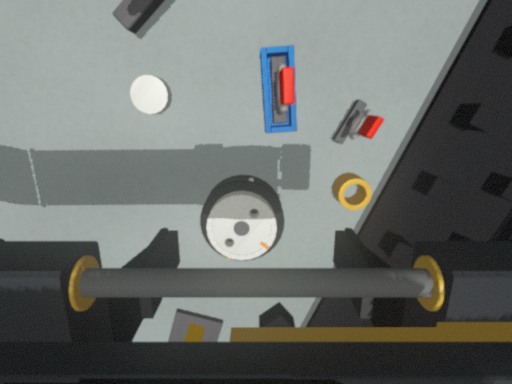

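The chosen middle spanner is in the blue block at (280,90), with its red plate at (287,86). The large one is at (143,10), the small one at (360,122). Now I work out poses.

```bash
cat >> h.py <<'E'
def rect(p,lo,hi,near,zs,rad=120):
    hsv=cv2.cvtColor(p["frame"],cv2.COLOR_RGB2HSV); m=cv2.inRange(hsv,lo,hi)
    n,l,st,c=cv2.connectedComponentsWithStats(m); k=[i for i in range(1,n) if st[i,4]>80 and np.hypot(*(c[i]-near))<rad]
    i=max(k,key=lambda i:st[i,4]); pts=np.argwhere(l==i)[:,::-1]
    for z in zs:
        W=np.array([atz(p,u,z)[:2] for u in pts],np.float32); (cx,cy),(a,b),ang=cv2.minAreaRect(W)
        if a<b: ang+=90
        print("rect z",z,"c",round(cx,1),round(cy,1),"size",round(max(a,b),1),round(min(a,b),1),"longdir deg",round(ang,1))
    return c[i]
RED=((0,140,90),(6,255,255)); BLUE=((105,130,60),(125,255,255))
E
python3 - <<'E'
from h import *
import pickle
p=pickle.load(open("w4.pkl","rb"))
print(rect(p,*RED,(287,86),[177,153],40)); print(rect(p,*BLUE,(279,90),[40],40))
rel(580,160,330,113)
E
```

```text
rect z 177 c 543.0 227.5 size 35.1 13.1 longdir deg 117.2
rect z 153 c 544.5 229.3 size 37.6 14.1 longdir deg 117.2
[286.33187773  85.54585153]
rect z 40 c 545.7 225.7 size 108.6 44.9 longdir deg 117.6
[277.10062112 101.20993789]
rel [0.71 1.5  1.2 ] [-0.    0.   -0.06]
```

```bash
python3 -c "
from h import *
rel(543.5,228,250,117.2)"
```

```text
rel [3.79 1.2  4.4 ] [-0.   0.  -0.9]
```

Request:
apply_moves(increments=[[[3.8, 1.2, 4.4, 0, 0, -0.9], [3.8, 1.2, 4.4, 0, 0, -0.9], [3.8, 1.2, 4.4, 0, 0, -0.9], [3.8, 1.2, 4.4, 0, 0, -0.9], [3.8, 1.2, 4.4, 0, 0, -0.9], [3.8, 1.2, 4.4, 0, 0, -0.9]]])

```text
time_s: 5.08
eef_pos: [542.2, 229.7, 249.2]
orientation: [-3.14, -0.0, 2.049]
ft_force: [0.1, -0.1, 0.7]
width: 87.1
```

```bash
python3 - <<'E'
from h import *
import pickle
s=sense();p=snapshot("wrist");save("w5.png",p["frame"]);pickle.dump(p,open("w5.pkl","wb"))
print(s["eef_pos"],s["orientation"],s["ft_force"],proj(p,[[543,227.5,177]]))
print(rect(p,*RED,proj(p,[[543,227.5,177]])[0],[177,170],80)); print(rect(p,*BLUE,(279,190),[40],150))
# height from two views of the red blob centroid
rel(543.5,228,148,117.2)
E
```

```text
[542.2499397  229.73053271 249.20851723] [-3.13969562e+00 -4.03297688e-04  2.04883269e+00] [ 0.13068139 -0.11238656  0.73491607] [[257.14184556 211.64544856]]
rect z 177 c 542.8 232.7 size 40.7 10.5 longdir deg 117.2
rect z 170 c 543.9 230.7 size 41.9 10.9 longdir deg 117.2
[259.68404423 208.0521327 ]
rect z 40 c 544.7 229.9 size 114.0 44.4 longdir deg 116.5
[258.67829457 161.18660022]
rel [-0.04 -0.01  4.1 ] [-0.    0.    0.02]
```

View pics/w5.png

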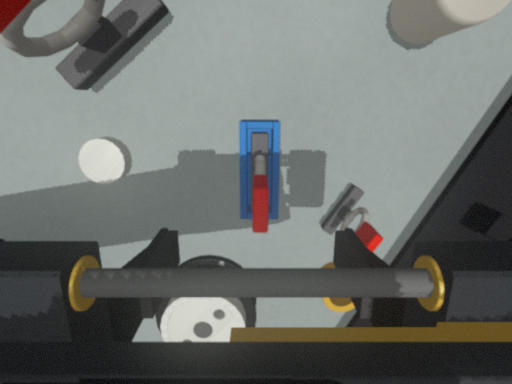

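The close view confirms the choice: the red plate at (260,205) is on the spanner in the blue block, and the jaws lie across its thickness. The two views agree within about 3 mm. I'm descending and gripping.

Request:
apply_moves(increments=[[[0, 0, 1.5, 0, 0, 0], [0, 0.03, 3, 0, 0, 0], [0, 0.03, 4.0, 0, 0, 0], [0, 0.03, 4.0, 0, 0, 0], [0, 0.03, 4.0, 0, 0, 0]]], jaw=-0.4, squeeze=45)

```text
time_s: 5.55
eef_pos: [544.1, 228.8, 150.8]
orientation: [-3.141, 0.0, 2.046]
ft_force: [-0.1, -0.0, 0.4]
width: 64.2
```

Request:
apply_moves(increments=[[[0, 0, 0, 0, 0, 0], [0, 0, 0, 0, 0, 0], [0, 0, 0, 0, 0, 0], [0, 0, 0, 0, 0, 0], [0, 0, 0, 0, 0, 0], [0, 0, 0, 0, 0, 0]]], jaw=1, squeeze=45)

```text
time_s: 6.05
eef_pos: [543.4, 230.4, 150.4]
orientation: [3.141, 0.0, 2.048]
ft_force: [-0.8, -0.3, -0.2]
width: 28.9
```

Request:
apply_moves(increments=[[[0, 0, 0, 0, 0, 0], [0, 0, 0, 0, 0, 0], [0, 0, 0, 0, 0, 0], [0, 0, 0, 0, 0, 0], [0, 0, 0, 0, 0, 0], [0, 0, 0, 0, 0, 0]]])

```text
time_s: 6.55
eef_pos: [543.2, 230.3, 149.9]
orientation: [-3.141, -0.0, 2.048]
ft_force: [0.4, -0.3, 0.5]
width: 11.8
```

Gripped at 12 mm. I lift straight up.

Request:
apply_moves(increments=[[[0, 0, -0.5, 0, 0, 0], [0, 0, -1.5, 0, 0, 0], [0, 0, -2.5, 0, 0, 0], [0, 0, -3.5, 0, 0, 0], [0, 0, -4, 0, 0, 0], [0, 0, -4, 0, 0, 0]]])

```text
time_s: 7.05
eef_pos: [544.4, 231.2, 253.3]
orientation: [3.137, 0.001, 2.048]
ft_force: [0.4, -0.0, -4.0]
width: 11.6
```

```bash
python3 -c "
from h import *
s=sense();print(s['eef_pos'],s['ft_force'],s['wrist_torque'],s['width'])
rel(571,26.3,250,74.1)"
```

```text
[544.36621985 231.16011273 253.27364481] [ 0.44411145 -0.01693424 -3.99700445] [ 0.09081863 -0.17814385 -0.01381942] 11.607991766182652
rel [-7.77 -2.82  0.12] [ 0.05 -0.01  8.65]
```

Request:
apply_moves(increments=[[[-7.8, -2.8, 0.1, 0, 0, 8.6], [-7.8, -2.8, 0.1, 0, 0, 8.6], [-7.8, -2.8, 0.1, 0, 0, 8.6], [-7.8, -2.8, 0.1, 0, 0, 8.6], [-7.8, -2.8, 0.1, 0, 0, 8.6], [-7.8, -2.8, 0.1, 0, 0, 8.6], [-7.8, -2.8, 0.1, 0, 0, 8.6], [-7.8, -2.8, 0.1, 0, 0, 8.6]]])

```text
time_s: 7.72
eef_pos: [570.0, 25.0, 246.1]
orientation: [-3.139, 0.0, 1.3]
ft_force: [-0.0, 0.4, -3.1]
width: 11.7
```

```bash
python3 - <<'E'
from h import *
import pickle
s=sense();print(s['eef_pos'],s['orientation'])
rel(571,26.3,230,74.1)
P=[snapshot(n) for n in ("wrist","scene","top")]
pickle.dump(P,open("r1.pkl","wb"))
a,b,c=[p["frame"] for p in P]
u,v=[proj(p,[[571,26,100]])[0].astype(int) for p in P[1:]]
cr=lambda f,u:cv2.resize(f[u[1]-32:u[1]+32,u[0]-50:u[0]+50],None,fx=4,fy=4,interpolation=cv2.INTER_CUBIC)
im=np.vstack([cv2.resize(a[60:310,96:416],None,fx=1.25*1,fy=1.25)[:,:400],cr(b,u)])
im=np.hstack([im,np.vstack([cr(c,v),np.zeros((im.shape[0]-256,400,3),np.uint8)])])
print(im.shape,u,v,proj(P[0],[[579.3,55.1,72],[562.9,-2.5,72]]));save("r1.png",im)
E
```

```text
[570.01913904  24.98216952 246.06916307] [-3.13942442e+00  5.74331625e-05  1.29996089e+00]
rel [0.06 0.03 0.64] [-0.02  0.    0.08]
(568, 800, 3) [260 205] [259 181] [[257.2201544  146.92024544]
 [256.82076769 202.5742771 ]]
```

View pics/r1.png

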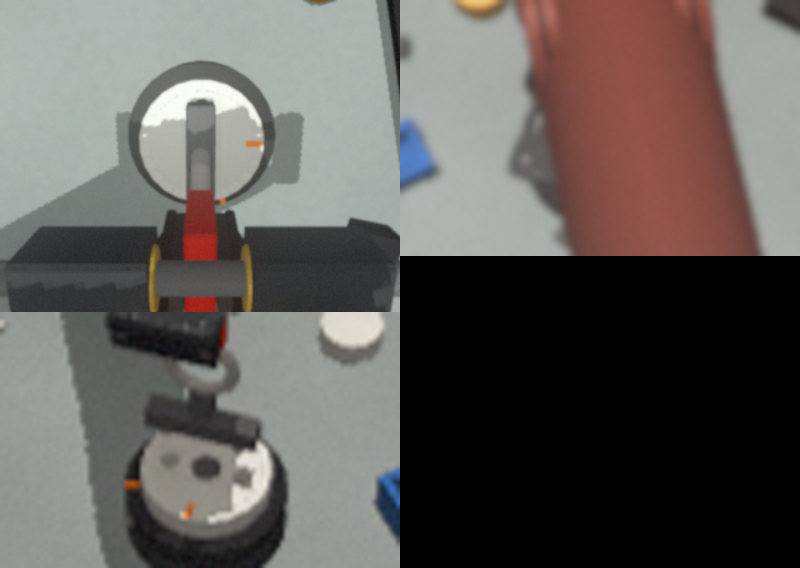

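```bash
python3 - <<'E'
from h import *
import pickle
P=pickle.load(open("r1.pkl","rb")); a=P[0]["frame"].mean(2)
print("col",[(r,int(a[r,254:259].mean())) for r in range(130,165)])
print("row150",[(c,int(a[148:154,c].mean())) for c in range(240,275)])
for c in [(256.4,139.5),(256.4,140.5)]: 
  W=atz(P[0],c,138); d=W[:2]-np.array([570.5,25.5]); t=np.radians(74.3); print(W.round(1),d@[np.cos(t),np.sin(t)],d@[np.sin(t),-np.cos(t)])
q=P[1]; s=q["frame"].mean(2)
E
```

```text
col [(130, 248), (131, 246), (132, 238), (133, 243), (134, 248), (135, 249), (136, 248), (137, 240), (138, 209), (139, 151), (140, 102), (141, 90), (142, 91), (143, 93), (144, 109), (145, 121), (146, 131), (147, 134), (148, 135), (149, 135), (150, 136), (151, 136), (152, 135), (153, 134), (154, 133), (155, 135), (156, 134), (157, 134), (158, 133), (159, 135), (160, 133), (161, 133), (162, 133), (163, 133), (164, 126)]
row150 [(240, 247), (241, 247), (242, 247), (243, 243), (244, 214), (245, 142), (246, 133), (247, 138), (248, 138), (249, 138), (250, 138), (251, 138), (252, 136), (253, 135), (254, 135), (255, 135), (256, 135), (257, 135), (258, 135), (259, 135), (260, 134), (261, 134), (262, 134), (263, 134), (264, 133), (265, 133), (266, 129), (267, 126), (268, 171), (269, 204), (270, 209), (271, 206), (272, 202), (273, 194), (274, 187)]
[582.6  69.8 138. ] 45.956594766773186 -0.3707159088041774
[582.4  69.1 138. ] 45.15161713796907 -0.36822724995135836
```

```bash
python3 - <<'E'
from h import *
import pickle
P=pickle.load(open("r1.pkl","rb"))
for c,z in [((256.2,144.6),138),((256.2,139),118),((256.2,139),117)]: 
  W=atz(P[0],c,z); d=W[:2]-np.array([570.2,25.2]); t=np.radians(74.3); print(W.round(1),d@[np.cos(t),np.sin(t)],d@[np.sin(t),-np.cos(t)])
# ring holes in the earlier view w4
q=pickle.load(open("w4.pkl","rb"))
g=q["frame"].astype(int).max(2)
for n,u in [("a",(254,213)),("b",(229,242))]:
  sub=g[u[1]-7:u[1]+8,u[0]-7:u[0]+8]; m=sub<(sub.min()+np.percentile(sub,85))/2
  yx=np.argwhere(m).mean(0); print(n,m.sum(),(yx-7).round(1),atz(q,(u[0]+yx[1]-7,u[1]+yx[0]-7),72).round(1))
E
```

```text
[581.3  65.9 138. ] 42.20571872064704 -0.3133212891101955
[581.9  68.1 118. ] 44.47306634788352 -0.34852191551442147
[581.9  68.  117. ] 44.36031714235856 -0.34962330858535395
a 45 [-1.  -0.5] [578.5  57.   72. ]
b 48 [-0.  -0.1] [562.8  -1.8  72. ]
```

Request:
apply_moves(increments=[[[0.12, 0, 0.5, 0, 0, 0], [0.12, 0, 0.95, 0, 0, 0], [0.12, 0, 0.95, 0, 0, 0], [0.12, 0, 0.95, 0, 0, 0]]])

```text
time_s: 8.2
eef_pos: [570.6, 28.0, 222.2]
orientation: [-3.139, 0.001, 1.299]
ft_force: [-0.0, 0.8, -2.7]
width: 11.3
```

```bash
python3 - <<'E'
from h import *
import pickle
s=sense();print(s['eef_pos'],s['orientation'])
P=[snapshot(n) for n in ("wrist","scene")]
pickle.dump((P,s),open("r2.pkl","wb"))
a=P[0]["frame"]
u=proj(P[1],[[571,26,90]])[0].astype(int);f=P[1]["frame"][u[1]-28:u[1]+32,u[0]-40:u[0]+40]
im=np.hstack([cv2.resize(a[60:260,156:356],(400,400),interpolation=cv2.INTER_CUBIC),cv2.resize(f,(400,300),interpolation=cv2.INTER_CUBIC)[:300]]) if 0 else None
A=cv2.resize(a[80:260,166:346],(396,396),interpolation=cv2.INTER_CUBIC);B=cv2.resize(f,(400,300),interpolation=cv2.INTER_CUBIC)
im=np.zeros((396,800,3),np.uint8);im[:,:396]=A;im[:300,400:]=B;save("r2.png",im);print(u)
print(proj(P[0],[[579.3,55.1,72],[562.9,-2.5,72]]).round(1))
E
```

```text
[570.64393484  28.04702661 222.22028853] [-3.13904955e+00  6.81427970e-04  1.29867034e+00]
[260 207]
[[257.5 153.6]
 [257.1 212.7]]
```

View pics/r2.png

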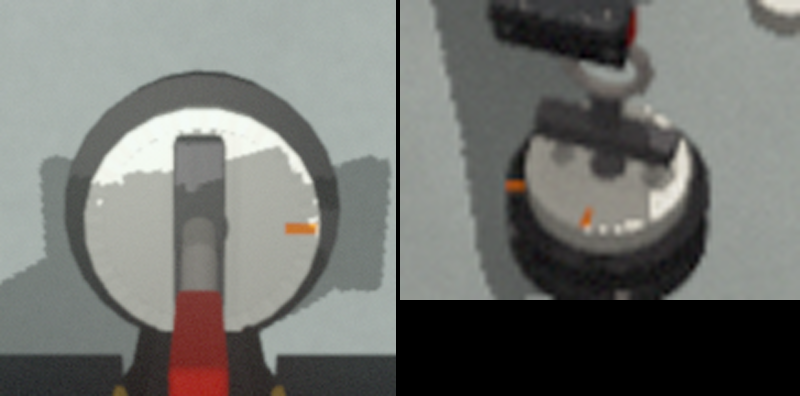

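```bash
cat >> h.py <<'E'
def ringfit(p,c0,yaw,dead):
    from scipy.ndimage import map_coordinates
    from scipy.optimize import least_squares
    g=cv2.GaussianBlur(p["frame"].max(2).astype(float),(0,0),.8); rs=np.arange(44,60,.25); pts=[]
    for a in np.radians(np.arange(0,360,3)):
        if abs((np.degrees(a)-yaw-180+180)%360-180)<dead: continue
        W=np.c_[c0[0]+rs*np.cos(a),c0[1]+rs*np.sin(a),0*rs+72]; uv=proj(p,W); v=map_coordinates(g,[uv[:,1],uv[:,0]],order=1)
        d=np.gradient(v); i=d.argmin()
        if d[i]<-4: pts.append(W[i,:2])
    pts=np.array(pts); f=least_squares(lambda q:np.hypot(*(pts-q[:2]).T)-q[2],[*c0,52],loss="soft_l1",f_scale=.5)
    print("ring fit",f.x.round(2),len(pts),"rms",np.sqrt(np.mean(f.fun**2)).round(2)); return f.x
E
python3 - <<'E'
from h import *
import pickle
P,s=pickle.load(open("r2.pkl","rb")); p=P[0]; T=np.array([570.8,28.2]); t=np.radians(74.4); X=np.array([np.cos(t),np.sin(t)]);Y=np.array([np.sin(t),-np.cos(t)])
c=ringfit(p,(571,26.5),74.4,50)
ringfit(pickle.load(open("w3.pkl","rb")),(571,26.5),0,0)
print("ring-TCP",(c[:2]-T)@X,(c[:2]-T)@Y)
a=p["frame"].mean(2)
print("col",[(r,int(a[r,254:259].mean())) for r in range(132,154)])
print("row",[(k,int(a[148:156,k].mean())) for k in list(range(240,250))+list(range(264,275))])
for v,z in [(142.5,114),(143,94)]:
  W=atz(p,(256.7,v),z)[:2]-T; print(W@X,W@Y)
E
```

```text
ring fit [571.37  27.13  52.48] 87 rms 0.24
ring fit [571.24  26.38  52.68] 117 rms 0.28
ring-TCP -0.8782363052370763 0.8345147252151356
col [(132, 245), (133, 245), (134, 245), (135, 245), (136, 244), (137, 242), (138, 226), (139, 204), (140, 184), (141, 134), (142, 90), (143, 86), (144, 102), (145, 115), (146, 126), (147, 130), (148, 129), (149, 130), (150, 130), (151, 128), (152, 130), (153, 128)]
row [(240, 243), (241, 244), (242, 243), (243, 240), (244, 212), (245, 135), (246, 126), (247, 133), (248, 133), (249, 132), (264, 128), (265, 127), (266, 122), (267, 118), (268, 162), (269, 199), (270, 208), (271, 206), (272, 200), (273, 200), (274, 199)]
43.91408240104298 0.20324398262341958
40.99303647667801 0.19915165212530717
```

The spanner sits about 1.2 mm short along tool x and 0.9 mm off in tool y relative to the ring fit. I correct that and lower.

Request:
apply_moves(increments=[[[0.05, 0.036, 0, 0, 0, 0], [0.05, 0.036, 0.1, 0, 0, 0], [0.05, 0.036, 0.3, 0, 0, 0], [0.05, 0.036, 0.5, 0, 0, 0], [0.05, 0.036, 0.6, 0, 0, 0], [0.05, 0.036, 0.6, 0, 0, 0]]])

```text
time_s: 8.8
eef_pos: [572.2, 28.6, 207.6]
orientation: [-3.14, 0.0, 1.297]
ft_force: [0.1, 0.7, -3.7]
width: 11.8
```

```bash
python3 - <<'E'
from h import *
s=sense();print(s['eef_pos'],s['orientation'],s['ft_force'],s['wrist_torque'])
E
```

```text
[572.1554254   28.64220681 207.64645271] [-3.14005179e+00  4.36382177e-04  1.29744903e+00] [ 0.08018643  0.66275773 -3.7073527 ] [-0.07293353 -0.07382709  0.00618402]
```

No contact force at about 6 mm deep, so I continue.

Request:
apply_moves(increments=[[[0, 0, 0.12, 0, 0, 0], [0, 0, 0.24, 0, 0, 0], [0, 0, 0.24, 0, 0, 0], [0, 0, 0.24, 0, 0, 0]]])

```text
time_s: 9.13
eef_pos: [572.6, 28.8, 202.5]
orientation: [-3.141, 0.0, 1.298]
ft_force: [0.2, 0.4, -3.8]
width: 11.4
```

```bash
python3 - <<'E'
from h import *
s=sense();print(s['eef_pos'],s['orientation'],s['ft_force'],s['wrist_torque'],s['qpos'])
P=[snapshot(n) for n in ("wrist","scene")]
a=P[0]["frame"]
u=proj(P[1],[[571,26,90]])[0].astype(int);f=P[1]["frame"][u[1]-28:u[1]+32,u[0]-40:u[0]+40]
A=cv2.resize(a[80:260,166:346],(396,396),interpolation=cv2.INTER_CUBIC);B=cv2.resize(f,(400,300),interpolation=cv2.INTER_CUBIC)
im=np.zeros((396,800,3),np.uint8);im[:,:396]=A;im[:300,400:]=B;save("r3.png",im)
E
```

```text
[572.58220757  28.78886414 202.54380274] [-3.14122194e+00  3.51166688e-05  1.29751799e+00] [ 0.17835469  0.35465764 -3.83336371] [-0.02059164 -0.16296026  0.06041503] [ 0.35754849  0.24638144 -0.56599131  1.67402288  0.13759716  1.26151546
 -0.51010159]
```

View pics/r3.png

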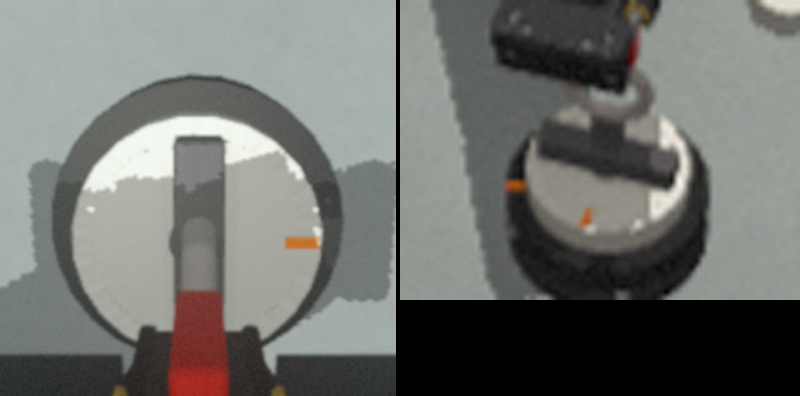

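Both prongs are seated: the bar sits about 2 mm above the ring, and the bar at (199,230) lies over the ring centre at (196,230). I start turning clockwise after recentring slightly.

Request:
apply_moves(increments=[[[0, -0.03, 0.05, 0, 0, 0], [0, -0.03, 0.05, 0, 0, 0], [0, -0.024, 0.05, 0, 0, 1], [0, -0.016, 0.05, 0, 0, 2], [-0.003, -0.01, 0.05, 0, 0, 3], [-0.005, -0.003, 0.05, 0, 0, 4], [-0.008, 0.003, 0.05, 0, 0, 5], [-0.01, 0.01, 0.05, 0, 0, 6]]])

```text
time_s: 9.9
eef_pos: [572.4, 28.8, 201.4]
orientation: [-3.141, 0.001, 0.77]
ft_force: [-1.4, 1.8, -2.5]
width: 11.7
```

```bash
python3 - <<'E'
from h import *
s=sense();print(s['eef_pos'],s['orientation'],s['ft_force'],s['wrist_torque'],s['qpos'])
y=s["orientation"][2];print(s["eef_pos"][:2]-2*np.array([np.cos(y),np.sin(y)]),np.degrees(y))
E
```

```text
[572.39258619  28.82092606 201.4252695 ] [-3.14071503e+00  5.34213416e-04  7.70033422e-01] [-1.38186023  1.84948612 -2.49976094] [0.19338112 0.64390039 0.13740039] [ 0.30448621  0.23821266 -0.50227666  1.67794421  0.11925765  1.25698027
 -1.02363849]
[570.95681138  27.4286076 ] 44.11966516189586
```

Request:
apply_moves(increments=[[[0, 0.007, 0, 0, 0, 1], [0, 0.014, 0, 0, 0, 2], [-0.003, 0.02, 0, 0, 0, 3], [-0.005, 0.027, 0, 0, 0, 4], [-0.008, 0.033, 0, 0, 0, 5], [-0.01, 0.04, 0, 0, 0, 6], [-0.014, 0.045, 0, 0, 0, 7], [-0.014, 0.045, 0, 0, 0, 7]]])

```text
time_s: 10.57
eef_pos: [572.9, 28.2, 201.4]
orientation: [-3.141, 0.001, 0.16]
ft_force: [-1.6, 1.2, -3.5]
width: 11.8
```

```bash
cat > st.py <<'E'
from h import *
s=sense();print(s['eef_pos'].round(1),s['orientation'].round(3),s['ft_force'].round(1),s['wrist_torque'].round(2),s['qpos'].round(2))
y=s["orientation"][2];print(s["eef_pos"][:2]-2*np.array([np.cos(y),np.sin(y)]),np.degrees(y))
E
python3 st.py
```

```text
[572.9  28.2 201.4] [-3.141e+00  1.000e-03  1.600e-01] [-1.6  1.2 -3.5] [0.47 0.7  0.13] [ 0.25  0.23 -0.43  1.68  0.1   1.25 -1.62]
[570.90843518  27.83924484] 9.14726787814654
```

Torque about z is steady at 0.13 N m, so only the ring's stiffness. I take the last part in smaller steps.

Request:
apply_moves(increments=[[[0, 0.004, 0, 0, 0, 0.6], [0, 0.008, 0, 0, 0, 1.2], [0, 0.012, 0, 0, 0, 1.8], [0, 0.012, 0, 0, 0, 1.8], [0, 0.012, 0, 0, 0, 1.8]]])

```text
time_s: 10.98
eef_pos: [573.0, 27.7, 201.4]
orientation: [-3.141, 0.001, 0.01]
ft_force: [-3.3, 2.4, -1.6]
width: 11.3
```

```bash
python3 st.py
```

```text
[573.   27.7 201.4] [-3.141e+00  1.000e-03  1.000e-02] [-3.3  2.4 -1.6] [0.91 1.03 0.04] [ 0.23  0.23 -0.41  1.68  0.1   1.25 -1.76]
[571.04728373  27.71923018] 0.5785626457184282
```

Request:
apply_moves(increments=[[[0, 0.004, 0, 0, 0, 0.5], [0, 0.008, 0, 0, 0, 1.0], [0, 0.008, 0, 0, 0, 1.0], [0, 0.008, 0, 0, 0, 1.0]]])

```text
time_s: 11.32
eef_pos: [573.2, 27.5, 201.4]
orientation: [-3.141, 0.0, -0.076]
ft_force: [-3.6, 1.9, -3.3]
width: 11.8
```

```bash
python3 st.py; python3 - <<'E'
from h import *
q=snapshot("wrist"); f=q["frame"]; save("r4.png",f[60:300,130:390])
hsv=cv2.cvtColor(f,cv2.COLOR_RGB2HSV); o=cv2.inRange(hsv,(5,120,100),(22,255,255))
n,l,st,c=cv2.connectedComponentsWithStats(o)
for i in range(1,n):
  if st[i,4]>5:
    for z in (72,50):
      W=atz(q,c[i],z)[:2]-[571.3,27]; print(c[i].round(),z,np.hypot(*W).round(1),np.degrees(np.arctan2(W[1],W[0])).round(1))
q=snapshot("scene"); f=q["frame"];hsv=cv2.cvtColor(f,cv2.COLOR_RGB2HSV); o=cv2.inRange(hsv,(5,120,100),(22,255,255)); n,l,st,c=cv2.connectedComponentsWithStats(o)
for i in range(1,n):
  if st[i,4]>2:
    W=atz(q,c[i],60)[:2]-[571.3,27]
    if np.hypot(*W)<90: print("scene",c[i].round(1),W.round(1),np.degrees(np.arctan2(W[1],W[0])).round(1))
E
```

```text
[573.2  27.5 201.4] [-3.141  0.    -0.076] [-3.6  1.9 -3.3] [1.04 0.95 1.03] [ 0.22  0.23 -0.4   1.68  0.09  1.25 -1.85]
[571.22902766  27.68660204] -4.38278528315046
[127.  41.] 72 163.2 34.9
[127.  41.] 50 171.3 36.3
[118.   9.] 72 184.1 31.6
[118.   9.] 50 193.6 32.7
[317. 178.] 72 57.1 -81.7
[317. 178.] 50 60.5 -87.5
[303. 186.] 72 44.0 -87.5
[303. 186.] 50 47.1 -95.1
[218. 284.] 72 104.3 154.2
[218. 284.] 50 118.3 155.2
[295. 284.] 72 104.7 -162.2
[295. 284.] 50 118.7 -163.4
[259. 333.] 72 156.1 177.0
[259. 333.] 50 174.5 177.0
scene [247.5 212. ] [ -5.2 -42.8] -97.0
scene [242.5 215.5] [  9.2 -58.1] -81.0
```

The ring mark and the chuck mark both read −87.5°, and torque has risen to 1.0 N m, so the ring is at its stop. I ease off by 3° inside the play and lift straight out.

Request:
apply_moves(increments=[[[0, -0.008, 0, 0, 0, -0.6], [0, -0.008, 0, 0, 0, -0.6], [0, -0.008, -0.4, 0, 0, -0.6], [0, -0.008, -1, 0, 0, -0.6], [0, -0.008, -2, 0, 0, -0.6], [0, -0.008, -3.5, 0, 0, -0.6], [0, -0.008, -5, 0, 0, -0.6], [0, -0.008, -5.4, 0, 0, -0.6]]])

```text
time_s: 12.08
eef_pos: [575.7, 26.2, 343.9]
orientation: [3.141, -0.01, -0.03]
ft_force: [1.1, 0.5, -2.5]
width: 11.8
```

```bash
python3 st.py; python3 - <<'E'
from h import *
q=snapshot("wrist"); f=q["frame"]
hsv=cv2.cvtColor(f,cv2.COLOR_RGB2HSV); o=cv2.inRange(hsv,(5,120,100),(22,255,255))
n,l,st,c=cv2.connectedComponentsWithStats(o)
for i in range(1,n):
  if st[i,4]>5:
    for z in (72,50):
      W=atz(q,c[i],z)[:2]-[571.3,27]; 
      if np.hypot(*W)<80: print(c[i].round(),z,np.hypot(*W).round(1),np.degrees(np.arctan2(W[1],W[0])).round(1))
import pickle
S=snapshot("scene");T=snapshot("top");pickle.dump((S,T),open("hk.pkl","wb"))
a=cv2.resize(S["frame"][185:245,135:215],(400,300),interpolation=cv2.INTER_CUBIC);b=cv2.resize(T["frame"][155:215,310:390],(400,300),interpolation=cv2.INTER_CUBIC)
w2=pickle.load(open("w2.pkl","rb"))["frame"]; c=cv2.resize(w2[70:200,240:340],(300,390),interpolation=cv2.INTER_CUBIC)
im=np.zeros((600,700,3),np.uint8);im[:300,:400]=a;im[300:,:400]=b;im[:390,400:]=c;save("hk.png",im)
for n,p in (("scene",S),("top",T)): print(n,proj(p,[[590.1,-327.1,150],[580.9,-233.2,150]]).round(1))
rel(592,-365,330,5.9)
E
```

```text
[575.7  26.2 343.9] [ 3.141 -0.01  -0.03 ] [ 1.1  0.5 -2.5] [-0.01 -0.22 -0.03] [ 0.23  0.17 -0.41  1.46  0.07  1.52 -1.78]
[573.69928622  26.24187269] -1.7352252036309608
[292. 162.] 72 51.2 -85.2
[292. 162.] 50 53.4 -89.7
scene [[144.4 198.3]
 [175.5 196.6]]
top [[372.3 174.8]
 [342.3 177. ]]
rel [ 1.18 15.62  0.3 ] [ 0.01 -0.03 -1.52]
```

View pics/hk.png

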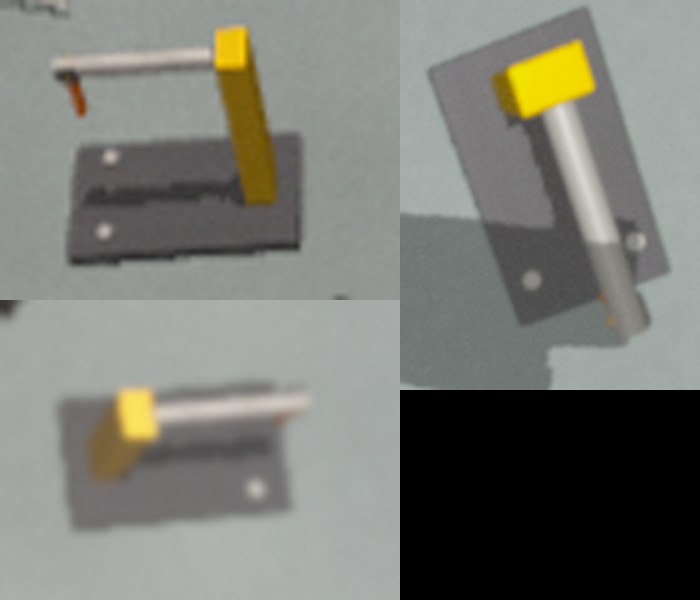

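```bash
python3 - <<'E'
from h import *
import pickle
S,T=pickle.load(open("hk.pkl","rb"));w2=pickle.load(open("w2.pkl","rb"))
def tri(L):
    A=np.zeros((3,3));b=np.zeros(3)
    for p,uv,k in L:
        o,d=ray(p,uv);M=(np.eye(3)-np.outer(d,d))*k;A+=M;b+=M@o
    X=np.linalg.solve(A,b);print(X.round(1),[(proj(p,X)[0]-uv).round(1).tolist() for p,uv,k in L]);return X
a=tri([(S,(145.6,198.2),1),(T,(371.8,175.0),1),(w2,(317.3,178.3),9)])
b=tri([(S,(177.4,196.6),1),(T,(341.4,177.4),1),(w2,(293.7,104.7),9)])
print("w2@150",atz(w2,(317.3,178.3),150),atz(w2,(293.7,104.7),150),"top@150",atz(T,(371.8,175.0),150),atz(T,(341.4,177.4),150),"scene",atz(S,(145.6,198.2),150),atz(S,(177.4,196.6),150))
d=b-a;print(np.linalg.norm(d),np.degrees(np.arctan2(d[1],d[0])))
E
```

```text
[ 588.9 -323.7  148.9] [[0.1, 0.0], [-0.6, 0.3], [0.1, 0.2]]
[ 579.3 -229.   148.6] [[-0.4, -0.1], [-0.5, 0.2], [0.1, 0.0]]
w2@150 [ 588.68998469 -323.10296557  150.        ] [ 579.09534636 -228.92002869  150.        ] top@150 [ 589.54373028 -325.40635347  150.        ] [ 579.68976491 -230.31633328  150.        ] scene [ 589.7469326  -323.54987984  150.        ] [ 580.64368109 -227.43681207  150.        ]
95.146664827509 95.80133714110893
```

Peg from three views: tip (589,−324,149), root (579,−229,149), axis direction 95.8°. I transit high above the post to in front of the tip.

Request:
apply_moves(increments=[[[1.3, 15.6, 0, 0, 0, -1.5], [1.3, 15.6, 0, 0, 0, -1.5], [1.3, 15.6, 0, 0, 0, -1.5], [1.3, 15.6, 0, 0, 0, -1.5], [1.3, 15.6, 0, 0, 0, -1.5], [1.3, 15.6, 0, 0, 0, -1.5], [1.3, 15.6, 0, 0, 0, -1.5], [1.3, 15.6, 0, 0, 0, -1.5]]])

```text
time_s: 12.9
eef_pos: [590.2, -304.8, 333.7]
orientation: [-3.141, 0.003, 0.102]
ft_force: [0.7, 0.2, -2.9]
width: 11.8
```

```bash
python3 st.py; python3 -c "
from h import *
rel(595,-363.6,330,5.8)"
```

```text
[ 590.2 -304.8  333.7] [-3.141e+00  3.000e-03  1.020e-01] [ 0.7  0.2 -2.9] [-0.03 -0.2  -0.01] [ 0.57  0.35 -0.22  1.24  0.08  1.56 -1.11]
[ 588.25445668 -305.03235412] 5.816574102970035
rel [-0.05  2.36  0.15] [-0.01  0.04  0.  ]
```

Request:
apply_moves(increments=[[[0, 1.4, 0, 0, 0, 0], [0, 2.4, 0, 0, 0, 0], [0, 2.4, 0, 0, 0, 0], [0, 2.4, 1.5, 0, 0, 0], [0, 2.4, 3, 0, 0, 0], [0, 2.4, 4, 0, 0, 0], [0, 2.4, 4, 0, 0, 0], [0, 2.4, 4, 0, 0, 0]]])

```text
time_s: 13.57
eef_pos: [595.9, -361.7, 233.6]
orientation: [-3.139, 0.005, 0.102]
ft_force: [0.5, -0.3, -2.6]
width: 11.9
```

```bash
python3 st.py; python3 -c "
from h import *
rel(595,-363.6,195,5.8)"
```

```text
[ 595.9 -361.7  233.6] [-3.139  0.005  0.102] [ 0.5 -0.3 -2.6] [ 0.01 -0.02 -0.01] [ 0.62  0.44 -0.2   1.32  0.09  1.39 -1.04]
[ 593.95979302 -361.94296108] 5.835359173522248
rel [-0.04  0.07  1.54] [-0.03  0.06  0.01]
```

Request:
apply_moves(increments=[[[-0.03, 0.06, 0.8, 0, 0, 0], [-0.03, 0.06, 1.5, 0, 0.06, 0], [-0.03, 0.06, 1.54, 0, 0.06, 0], [-0.03, 0.06, 1.54, 0, 0.06, 0], [-0.03, 0.06, 1.54, 0, 0.06, 0]]])

```text
time_s: 13.98
eef_pos: [597.7, -364.0, 200.2]
orientation: [3.14, -0.007, 0.102]
ft_force: [-0.2, -0.1, -3.4]
width: 11.9
```

```bash
python3 st.py; python3 - <<'E'
from h import *
S=snapshot("scene");W=snapshot("wrist")
s=sense()
X=np.array([np.cos(.102),np.sin(.102),0]); T=s["eef_pos"]
eye=T-2*X-[0,0,50]  # eye = TCP-142+92
print("eye est",eye.round(1),"scene px eye,tip,root",proj(S,[eye,[589,-324,149.5],[579.3,-228.5,149.5]]).round(1).tolist())
print("wrist px",proj(W,[eye,[589,-324,149.5],[579.3,-228.5,149.5]]).round(1).tolist())
a=cv2.resize(S["frame"][170:230,115:195],(560,420),interpolation=cv2.INTER_CUBIC)
im=np.zeros((420,800,3),np.uint8);im[:,:560]=a;im[:180,560:]=cv2.resize(W["frame"],(240,180));save("in1.png",im)
E
```

```text
[ 597.7 -364.   200.2] [ 3.14  -0.007  0.102] [-0.2 -0.1 -3.4] [ 0.03  0.01 -0.03] [ 0.62  0.46 -0.2   1.37  0.09  1.32 -1.04]
[ 595.70728583 -364.19397554] 5.844876425974753
eye est [ 595.8 -364.2  150.2] scene px eye,tip,root [[131.9, 199.4], [145.5, 198.1], [177.1, 196.4]]
wrist px [[253.8, 223.5], [194.4, 226.9], [54.1, 226.9]]
```

View pics/in1.png

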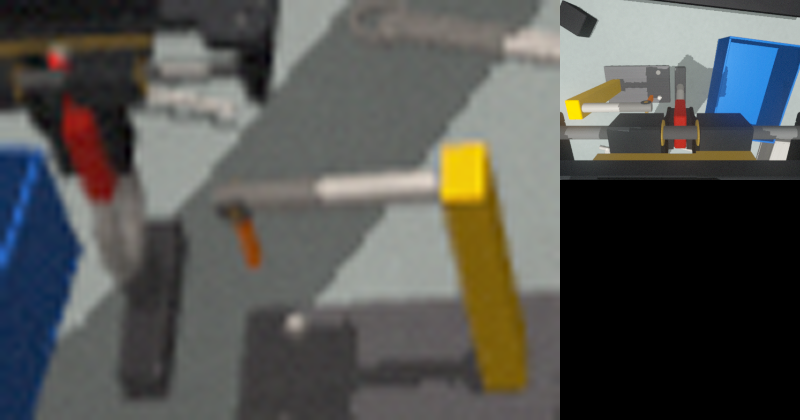

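Twelve pictures viewed, so from here I check with numbers only. The eye is in front of the peg tip, roughly level with it. I check its height by predicted against measured scene pixels.

```bash
python3 st.py; python3 - <<'E'
from h import *
s=sense();S=snapshot("scene");f=S["frame"].astype(int)
y=s["orientation"][2];X=np.array([np.cos(y),np.sin(y),0]);Y=np.array([-np.sin(y),np.cos(y),0]);Z=np.array([0,0,1.]);O=s["eef_pos"]-2*X-142*Z
def crop(W): return ((proj(S,W)-[115,170])*7+3).round(0)
print("bar corners near(+y end) x-,x+ top; bottom")
print(crop([O+45*X+sx*10*Y+z*Z for z in (34,14) for sx in (-1,1)]).tolist())
print("far end top",crop([O-45*X+sx*10*Y+34*Z for sx in (-1,1)]).tolist())
print("plate bottom near edge",crop([O+18*X+sx*6*Y+121*Z for sx in (-1,1)]).tolist(),"top",crop([O+18*X+169*Z]).tolist())
print("eye",crop([O+92*Z,O+92*Z+30*X,O+62*Z]).tolist())
# measured red blob extents
hsv=cv2.cvtColor(S["frame"],cv2.COLOR_RGB2HSV);m=cv2.inRange(hsv,(0,140,60),(8,255,255));m[:,:115]=0;m[:,150:]=0;m[:165]=0;m[205:]=0
p=np.argwhere(m)[:,::-1];print("red min/max crop",((p.min(0)-[115,170])*7).tolist(),((p.max(0)+1-[115,170])*7).tolist())
E
```

```text
[ 597.8 -364.   200.2] [ 3.14  -0.008  0.102] [ 0.2  0.2 -4.4] [ 0.01  0.   -0.03] [ 0.62  0.46 -0.2   1.37  0.09  1.32 -1.04]
[ 595.82522406 -364.18780277] 5.846664430004601
bar corners near(+y end) x-,x+ top; bottom
[[117.0, 372.0], [163.0, 369.0], [127.0, 398.0], [172.0, 395.0]]
far end top [[138.0, 211.0], [182.0, 209.0]]
plate bottom near edge [[88.0, 201.0], [116.0, 199.0]] top [[76.0, 128.0]]
eye [[122.0, 209.0], [114.0, 264.0], [137.0, 251.0]]
red min/max crop [49, 49] [112, 203]
```

Predicted and measured pixels agree within about 1 px, so the eye is at z≈150. I lower it 5 mm and begin sliding it onto the peg.

Request:
apply_moves(increments=[[[-0.11, 0, 0.2, 0, 0, 0], [-0.11, 0, 0.2, 0, 0, 0], [-0.11, 0, 0.2, 0, 0, 0]]])

```text
time_s: 14.38
eef_pos: [593.7, -364.0, 192.7]
orientation: [-3.141, -0.005, 0.102]
ft_force: [0.1, -1.1, -3.8]
width: 11.7
```

Request:
apply_moves(increments=[[[0, -0.5, 0, 0, 0, 0], [0, -1, 0, 0, 0, 0], [0, -1.4, 0, 0, 0, 0], [0, -1.8, 0, 0, 0, 0], [0, -2.2, 0, 0, 0, 0], [0, -2.2, 0, 0, 0, 0]]])

```text
time_s: 14.88
eef_pos: [589.1, -305.7, 193.4]
orientation: [-3.14, -0.006, 0.105]
ft_force: [1.2, 0.4, -3.0]
width: 11.8
```

```bash
cat > in.py <<'E'
from h import *
s=sense();y=s["orientation"][2]
C=s["eef_pos"]-[2*np.cos(y),2*np.sin(y),50]; d=C-[589,-324,149.5]; p=np.array([-.101,.995,0]);n=np.array([.995,.101,0])
print(s["eef_pos"].round(1),s["orientation"].round(3),s["ft_force"].round(1),s["wrist_torque"].round(2),"width",s["width"])
print("eye past pivot",(d@p-8).round(1),"side",(d@n).round(1),"z",d[2].round(1))
E
python3 in.py
```

```text
[ 589.1 -305.7  193.4] [-3.14  -0.006  0.105] [ 1.2  0.4 -3. ] [-0.03 -0.12  0.01] width 11.786453581672971
eye past pivot 10.2 side -0.0 z -6.1
```

No contact force. I push on past the keeper.

Request:
apply_moves(increments=[[[0, -0.3, 0, 0, 0, 0], [0, -0.6, 0, 0, 0, 0], [0, -0.9, 0, 0, 0, 0], [0, -1.2, 0, 0, 0, 0], [0, -1.5, 0, 0, 0, 0], [0, -1.8, 0, 0, 0, 0], [0, -2.0, 0, 0, 0, 0], [0, -2.0, 0, 0, 0, 0]]])

```text
time_s: 15.55
eef_pos: [583.7, -257.6, 193.1]
orientation: [-3.141, -0.005, 0.104]
ft_force: [0.5, 0.3, -4.0]
width: 11.7
```

```bash
python3 in.py; python3 - <<'E'
from h import *
def keeper():
    S=snapshot("scene");h=cv2.cvtColor(S["frame"],cv2.COLOR_RGB2HSV);m=cv2.inRange(h,(4,130,70),(16,255,255))
    n,l,st,c=cv2.connectedComponentsWithStats(m)
    print([(st[i].tolist(),c[i].round(1).tolist()) for i in range(1,n) if abs(c[i][0]-155)<30 and abs(c[i][1]-203)<20 and st[i,4]>2])
    p=np.array([-.101,.995,0]);pv=np.array([589,-324,149.5])+8*p
    for a in (0,.4,.8,1.2): print(a,proj(S,pv+27*(np.sin(a)*p-np.cos(a)*np.array([0,0,1]))).round(1))
keeper()
E
```

```text
[ 583.7 -257.6  193.1] [-3.141 -0.005  0.104] [ 0.5  0.3 -4. ] [ 0.01 -0.08 -0.03] width 11.72271770559404
eye past pivot 58.6 side -0.5 z -6.4
[([150, 201, 2, 7, 10], [150.5, 204.0])]
0 [[149.9 203.4]]
0.4 [[153.2 202.8]]
0.8 [[155.7 201.4]]
1.2 [[157.  199.5]]
```

The keeper hangs shut at (150.5,204), where angle 0 is predicted, with the eye 58 mm past the pivot. I lower the eye onto the peg.

Request:
apply_moves(increments=[[[0, 0, 0.1, 0, 0, 0], [0, 0, 0.2, 0, 0, 0], [0, 0, 0.24, 0, 0, 0], [0, 0, 0.24, 0, 0, 0]]])

```text
time_s: 15.93
eef_pos: [583.6, -260.1, 187.4]
orientation: [3.141, -0.006, 0.101]
ft_force: [-1.0, -0.7, 1.4]
width: 11.5
```

```bash
python3 in.py
```

```text
[ 583.6 -260.1  187.4] [ 3.141 -0.006  0.101] [-1.  -0.7  1.4] [-0.08  0.28  0.01] width 11.527371567336823
eye past pivot 56.1 side -0.9 z -12.1
```

The weight is on the peg (force went from −4 to +1.4 N). I release gently and rise.

Request:
apply_moves(increments=[[[0, 0, -0.01, 0, 0, 0], [0, 0, -0.01, 0, 0, 0], [0, 0, -0.01, 0, 0, 0], [0, 0, -0.01, 0, 0, 0], [0, 0, -0.01, 0, 0, 0], [0, 0, -0.01, 0, 0, 0], [0, 0, -0.01, 0, 0, 0], [0, 0, -0.01, 0, 0, 0]]], jaw=-0.1)

```text
time_s: 16.6
eef_pos: [583.5, -259.4, 187.2]
orientation: [-3.141, -0.005, 0.102]
ft_force: [0.4, 0.6, 0.8]
width: 47.0
```

Request:
apply_moves(increments=[[[0, 0, -0.3, 0, 0, 0], [0, 0, -1, 0, 0, 0], [0, 0, -2, 0, 0, 0], [0, 0, -3.5, 0, 0, 0], [0, 0, -5, 0, 0, 0], [0, 0, -6, 0, 0, 0], [0, 0, -6, 0, 0, 0], [0, 0, -6, 0, 0, 0]]])

```text
time_s: 17.27
eef_pos: [583.4, -259.6, 339.8]
orientation: [3.14, -0.009, 0.102]
ft_force: [-0.3, -0.2, -0.5]
width: 47.4
```

```bash
python3 - <<'E'
from h import *
s=sense();print(s["eef_pos"],s["width"],s["ft_force"])
p=np.array([-.101,.995,0]);n=np.array([.995,.101,0]);E=np.array([589,-324,149.5])+8*p+56*p-[0,0,13]
S=snapshot("scene");h=cv2.cvtColor(S["frame"],cv2.COLOR_RGB2HSV)
m=cv2.inRange(h,(4,130,70),(16,255,255));n_,l,st,c=cv2.connectedComponentsWithStats(m)
print("orange",[(st[i].tolist(),c[i].round(1).tolist()) for i in range(1,n_) if abs(c[i][0]-160)<30 and abs(c[i][1]-203)<20 and st[i,4]>2])
m=cv2.inRange(h,(0,140,60),(3,255,255))|cv2.inRange(h,(174,140,60),(179,255,255));n_,l,st,c=cv2.connectedComponentsWithStats(m)
print("red",[(st[i].tolist(),c[i].round(1).tolist()) for i in range(1,n_) if abs(c[i][0]-165)<30 and abs(c[i][1]-190)<30 and st[i,4]>4])
print("pred plate",proj(S,[E+t*n+z*np.array([0,0,1]) for t in(-18,18) for z in (29,77)]).round(1).tolist())
for k in range(2):
  W=snapshot("wrist");pr=proj(W,[E+[0,0,77]])[0];print("pred px",pr);print(rect(W,(0,140,60),(6,255,255),pr,[213.5],60))
for q in ("coolant_bottle","parts_bin","screwdriver","wrench"):
  T=snapshot("top");r=find_in(T,q);print(q,w(T,r[0]["centre"]).round() if r else None)
E
```

```text
[ 583.42075999 -259.62771582  339.82611998] 47.35755612102507 [-0.29421922 -0.15818634 -0.51241593]
orange [([149, 201, 3, 7, 11], [150.4, 203.8])]
red [([161, 181, 7, 18, 85], [164.4, 189.3])]
pred plate [[166.1, 189.1], [163.5, 178.8], [165.4, 198.3], [162.7, 188.1]]
pred px [255.28849075 191.83513876]
rect z 213.5 c 589.1 -261.2 size 39.9 10.8 longdir deg 5.6
[256.60115607 184.92485549]
pred px [255.53358668 191.58237919]
rect z 213.5 c 588.8 -261.1 size 39.7 10.9 longdir deg 5.6
[256.90055249 184.66482505]
coolant_bottle [613. 460. 109.]
parts_bin [ 593. -553.    6.]
screwdriver [ 402. -484.   24.]
wrench [ 373. -191.    9.]
```

The keeper is shut and the spanner stays on the peg. I let it settle and check again.

Request:
apply_moves(increments=[[[0, 0, 0, 0, 0, 0], [0, 0, 0, 0, 0, 0], [0, 0, 0, 0, 0, 0], [0, 0, 0, 0, 0, 0], [0, 0, 0, 0, 0, 0], [0, 0, 0, 0, 0, 0], [0, 0, 0, 0, 0, 0], [0, 0, 0, 0, 0, 0]]])

```text
time_s: 18.48
eef_pos: [582.7, -259.5, 337.2]
orientation: [-3.142, -0.005, 0.102]
ft_force: [-0.2, 0.3, 0.1]
width: 47.7
```

Request:
apply_moves(increments=[[[0, 0, 0, 0, 0, 0], [0, 0, 0, 0, 0, 0], [0, 0, 0, 0, 0, 0], [0, 0, 0, 0, 0, 0], [0, 0, 0, 0, 0, 0], [0, 0, 0, 0, 0, 0], [0, 0, 0, 0, 0, 0], [0, 0, 0, 0, 0, 0]]])

```text
time_s: 19.15
eef_pos: [582.7, -259.5, 337.2]
orientation: [-3.142, -0.005, 0.102]
ft_force: [-0.7, -0.2, -0.8]
width: 48.0
```

```bash
python3 - <<'E'
from h import *
p=np.array([-.101,.995,0]);n=np.array([.995,.101,0]);E=np.array([589,-324,149.5])+8*p+56*p-[0,0,13]
prev=None
for k in range(10):
  W=snapshot("wrist");f=W["frame"].astype(float)
  if prev is not None: d=np.abs(f-prev)[60:225,200:310].max(2); print("diff",d.mean().round(2),d.max(),end=" | ")
  prev=f
  if k%3==0: rect(W,(0,140,60),(6,255,255),proj(W,[E+[0,0,77]])[0],[213.5],60)
a=f.mean(2);c=int(proj(W,[E])[0][0])
print("bar +y end: pred rows top/bottom",proj(W,[E+45*n-[0,0,58],E+45*n-[0,0,78]]).round(1).tolist())
print([(r,int(a[r,c-2:c+3].mean())) for r in range(80,165,2)])
E
```

```text
rect z 213.5 c 589.1 -261.2 size 39.8 10.9 longdir deg 5.6
diff 2.33 25.0 | diff 2.34 26.0 | diff 2.33 23.0 | rect z 213.5 c 589.1 -261.2 size 39.8 10.8 longdir deg 5.6
diff 2.34 21.0 | diff 2.32 25.0 | diff 2.35 22.0 | rect z 213.5 c 589.1 -261.2 size 39.8 10.8 longdir deg 5.6
diff 2.35 24.0 | diff 2.33 26.0 | diff 2.35 23.0 | rect z 213.5 c 589.1 -261.2 size 39.8 10.9 longdir deg 5.6
bar +y end: pred rows top/bottom [[255.6, 129.2], [255.6, 128.0]]
[(80, 179), (82, 180), (84, 180), (86, 179), (88, 179), (90, 179), (92, 179), (94, 179), (96, 179), (98, 178), (100, 179), (102, 178), (104, 178), (106, 178), (108, 177), (110, 177), (112, 176), (114, 177), (116, 178), (118, 177), (120, 178), (122, 180), (124, 179), (126, 134), (128, 102), (130, 85), (132, 84), (134, 93), (136, 85), (138, 83), (140, 84), (142, 84), (144, 84), (146, 84), (148, 93), (150, 104), (152, 106), (154, 119), (156, 120), (158, 121), (160, 121), (162, 98), (164, 71)]
```

```bash
python3 -c "
from h import *
print(job_done())"
```

```text
the job is handed in; nothing more can be done
None
```

The job is handed in at about 20 s of the 72 s; no verdict was reported, so the result rests on my own checks.

I took the middle spanner out of the blue block and set both prongs into the lock ring, tips about 11 mm deep. I then turned the ring clockwise to its stop. After that I pushed the eye along the peg past the keeper, lowered it onto the peg, let go and backed off upwards.

**Ring:** its mark and the chuck's both read −87.5°, and torque had risen from about 0.13 to 1.0 N m at the stop.

**Keeper:** it hangs at the pixel position expected for shut (angle 0), with the eye about 56 mm past the pivot.

**Spanner:** it did not move over ten wrist frames, and the gripper stood about 150 mm clear of the release pose with near-zero force.

**Checks that disagreed or were weak:**
- **Height of the eye:** I did not measure it after letting go. It read about 12 mm below the peg's axis just before release, from the arm's pose.
- **Tilt:** the hanging plate showed about 6 mm off my prediction sideways. I put part of this down to its end face being in view. The bar's end was about 3 pixels off, which suggests it is upright to within a few degrees.
- **Keeper lift:** I did not observe it directly; I inferred it from the eye passing beyond the keeper.
- **Other objects:** I made no exact before-and-after comparison, but no unexpected contact force showed.

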